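# Slide the blue pill case out over the shelf's edge

### The job

The flat blue pill case lies too flat on the dark desk shelf to be picked up: with the fingertips, push it across the shelf top towards the robot until just its yellow thumb strip juts out past the shelf's front edge, with the line where the yellow ends lying along that edge, squarely. Only slide it flat on the shelf: do not pinch, lift, tip or drop it. Leave the white case, the bottles and everything else where they are.

Things in the scene. Friction and masses are not known exactly. Their poses are not given: they have to be found in the camera images.
- shelf: Low desk shelf (riser), dark wood board on black legs, fixed to the desk. Top surface is level, 260 mm deep (its x) by 640 mm wide (its y), 90 mm above the desk; board 18 mm thick. Origin: centre of its footprint, at desk height. Its x axis points away from its front edge (the front edge faces the robot, turned by up to about 0.2 rad), z up.
- shelf_edge (a point): Middle of the shelf's front top edge, 130 mm ahead of the shelf's centre (its -x side), at the height of the top surface (90 mm). Same axes as the shelf: y runs along the edge, -x points out over the desk.
- blue_case: Flat rigid blue pill case, loose on the shelf top, 120 mm (its x) by 110 mm (y) by 8 mm thick, 0.06 to 0.13 kg, skewed up to 0.3 rad to the shelf. Origin: centre of its underside. Its -x end, with a yellow strip 35 mm wide across the full width, faces the front edge; the +x end, 60 mm behind the origin, is plain and straight. Slides with friction; tips only if over half juts out.
- strip_line (a point): Middle of the line on the blue case's top where the yellow strip ends and the blue begins: 25 mm from the case's centre towards its -x end, 35 mm from that end. Same axes as the case.
- white_case: A white pill case of the same shape and size with a grey strip, loose on the shelf beside the blue one (either side); gaps between the two may be as small as 20 mm. To be left alone. Origin: centre of its underside.
- bottle_a: White bottle with yellow label, 56 mm diameter, 115 mm tall, standing near the left (+y) end of the shelf top. Leave alone. Origin: centre of its underside.
- bottle_b: Amber bottle with red label, 48 mm diameter, 95 mm tall, standing near the right (-y) end of the shelf top. Leave alone. Origin: centre of its underside.
- bottle_c: White bottle with green label, 66 mm diameter, 130 mm tall, standing on the desk left of the shelf. Leave alone. Origin: centre of its underside.
- mug: Blue mug, 80 mm diameter, 95 mm tall, on the desk to the right. Leave alone. Origin: centre of its underside.
- carton: Small cardboard carton, 50 x 90 x 35 mm tall, on the desk to the left. Leave alone. Origin: centre of its underside.
Not all that is in view belongs to the job. Of the things shaped like the blue_case, the blue one is meant.

How it is judged:
On the way:
1. the fingers touch the blue case while its strip is still over the shelf (contact force between the fingers and blue_case above 0.1 N and x of strip_line in the frame of shelf_edge above 0.02 m).
At the end, for the whole second after the job is handed in: The blue case lies flat and at rest on the shelf, its strip line within 8 mm of the front edge (35 mm overhang, give or take 8 mm) and square to it within 0.1 rad; the white case has moved less than 15 mm and the other things less than 20 mm (x of strip_line in the frame of shelf_edge between -0.008 and 0.008 m and x of blue_case in the frame of shelf_edge above 0.012 m and angle between the x axis of blue_case and the x axis of shelf, either way round below 0.1 rad and y of strip_line in the frame of shelf_edge between -0.23 and 0.23 m and height (world z) of blue_case between 0.086 and 0.094 m and angle between blue_case's own z axis and vertical below 0.05 rad and linear speed of blue_case below 0.01 m/s and distance of white_case from where it was at the start of the episode below 0.015 m and distance of each of bottle_a, bottle_b, bottle_c, mug, carton from where it was at the start of the episode below 0.02 m); the robot touches nothing.
It fails at once if the blue case is lifted off the shelf (over 10 mm), tipped or dropped (height (world z) of blue_case above 0.1 m or height (world z) of blue_case below 0.08 m or angle between blue_case's own z axis and vertical above 0.15 rad).
It fails at once if the white case is moved by 15 mm or more (distance of white_case from where it was at the start of the episode above 0.015 m).
It fails at once if another bystander is moved by 20 mm or more, or tipped (distance of any of bottle_a, bottle_b, bottle_c, mug, carton from where it was at the start of the episode above 0.02 m or angle between any of bottle_a, bottle_b, bottle_c, mug, carton's own z axis and vertical above 0.3 rad).
It also fails if it takes over 40 s, if anything falls off the work surface, if the arm or the gripper's body presses on something with over 40 N, if the wrist force passes 120 N, or if a joint passes its speed limit or range.

### The arm

A 7-joint arm with a two-finger parallel gripper is mounted at the origin on the work surface. World frame = base frame: x ahead of the robot, y to its left, z up, the work surface at z = 0. Lengths are in m, angles in rad, forces in N, time in s.
With the tool pointing down it reaches from about 0.4 to 0.925 m from the base axis. Payload 5.6 kg.
Tool frame: the origin (TCP) lies midway between the tips of the shut fingers; the grasp point (between the pads) lies 19 mm behind it; z points along the fingers, y is the direction in which the jaws open and shut (so a half turn about z gives the same grasp; the last joint's range is limited). The gripper opens to 85 mm and grips with 20 to 120 N. Pads are 22 mm wide; open, the fingers measure 114 mm over their backs; the gripper's body (76 mm by 85 mm) begins 54 mm behind the grasp point. The pads swing forward as they close: fully open they stand 13 mm farther back than shut.
Start: joints at [-1.252, 0.468, -0.012, 1.603, 0.006, 1.071, -0.056], TCP at [0.23, 0.608, 0.231] pointing down, gripper open.
Joint ranges: [-2.53, 2.53], [-0.31, 2.02], [-1.57, 1.55], [0.28, 2.44], [-1.29, 4.43], [0.15, 1.84], [-2.92, 2.92]. Speed limits (rad/s): [2.57, 2.57, 3.14, 3.14, 3.14, 3.14, 3.14].

### API

Orientations are given as a unit quaternion [w, x, y, z].
In Python, from station import r gives the robot as it stands.
- The arm moves only by the shell command python3 -m pendant 'ROWS'. ROWS is JSON, a list of rows, each a list of 5 numbers: the opening, from -1 (shut) to 1 (fully open), then the shift along the tool's x, y, z in mm, then the turn about the tool's z in rad. In form: [[claw, dx, dy, dz, twist], ...]. A call has 1 to 8 rows; each row is the pose to reach, as a shift and turn from the pose measured when the call began, along the tool's axes at that moment; what a row does not reach only later rows make up. A row lasts 1/8 s, in which the tool goes at most 62.5 mm and 10.7 degrees, less where a joint would pass 70% of its speed; a pose out of reach is approached as far as the arm can. A call with a gripper value outside its range is refused whole. The fingers move at their own pace and stop on an object; the grip force is fixed at half the most. Time passes only in rows, so rows that repeat a pose let the fingers close. It gives the time, the measured TCP pose, the force and the opening at its end, in the units of the state.
- r.get_obs(): the state, without advancing time (a new reading comes with each control period).
- r.capture(name): name is "scene" or "side" or "wrist"; returns (picture, depth): 384x512x3 uint8, blue, green, red; 384x512 float32, m along the optical axis (not along the pixel's ray), 0 where there is no reading.
- r.get_calibration(name): a dict with "mtx" (3x3 intrinsics, pixels), "D" ([k1, k2, p1, p2, k3] as OpenCV has them; the pictures are not rectified), "rvec" (rotation vector, rad) and "tvec" (3), from world to camera coordinates, as OpenCV has them. Camera axes: x right, y down, z forward; pixel columns grow to the right and rows downward; lengths in m; the calibration is good to about 2 mm. A picture is of the moment at which its call begins: read the wrist's pose just before it. get_calibration takes no time and is no camera call; for the wrist camera it gives the pose at the moment of the call.
- r.sign_off(): hands the job in, once; it reports no verdict.
The state is a dict: "clock": time; "qpos": joint angles; "joint_vel": joint speeds; "tau": joint torques, N m; "tcp_pos": TCP position; "ee_rot": TCP orientation; "force": force on the tool from outside, world axes, zero at the start; "torque": the same for the moment, N m; "opening": finger opening in m.
Only numpy, scipy, OpenCV 4.12 (cv2) and the standard library are available. Lean on these libraries where they do the work, as an engineer would, in place of code of your own. Each camera call takes 0.05 s, during which the arm holds its last target. There are 200 camera calls.

## Working session

There is one attempt and no reset: what is moved stays moved. The work goes in short steps, Python scripts to look and compute and a shell command to move; the robot and the scene stay as the last step left them, time stands still between calls to the robot, and variables do not carry over. Pictures are saved under pics/ and viewed, about 8 in all and at most 12, crops included, and the job is handed in when it is done.

```bash
ls; mkdir -p pics
python3 - <<'E'
from station import r
import cv2, numpy as np
o=r.get_obs(); print({k:np.round(v,3) for k,v in o.items()})
a,_=r.capture("scene"); b,_=r.capture("side")
for n in("scene","side"):
    c=r.get_calibration(n); R=cv2.Rodrigues(np.array(c["rvec"]))[0]; print(n,-R.T@np.array(c["tvec"]).ravel(),R[2])
cv2.imwrite("pics/scene1.png",a);cv2.imwrite("pics/side1.png",b)
E
```

```text
pics
{'clock': np.float64(0.0), 'qpos': array([-1.252,  0.468, -0.012,  1.604,  0.006,  1.071, -0.056]), 'joint_vel': array([ 0.001,  0.001,  0.001, -0.001,  0.001,  0.003,  0.001]), 'tau': array([-0.0000e+00, -5.3239e+01,  2.1000e-02, -2.5129e+01,  1.1000e-02,
        8.0000e-03, -0.0000e+00]), 'tcp_pos': array([0.23 , 0.607, 0.23 ]), 'ee_rot': array([-0.   ,  0.18 ,  0.984, -0.001]), 'force': array([ 0.678,  0.119, -0.451]), 'torque': array([ 0.034, -0.013, -0.013]), 'opening': np.float64(0.085)}
scene [1.24056205 0.42747128 1.40664597] [-0.50589791 -0.25618139 -0.82367372]
side [-0.10065958 -0.70536475  1.13701428] [ 0.37782215  0.51733491 -0.76786393]
```

View pics/scene1.png

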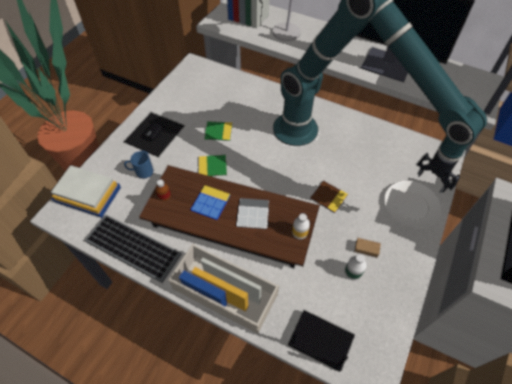

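View pics/side1.png

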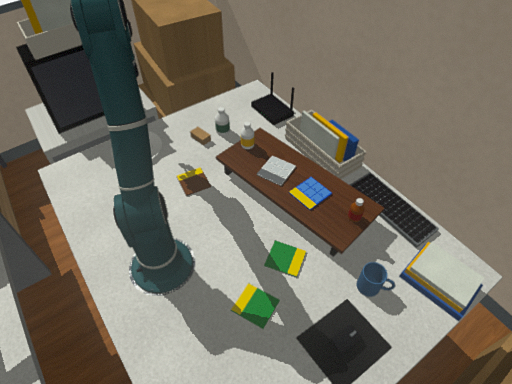

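The scene view shows the shelf around (230,215), with the blue case at (210,202) and its yellow strip facing the robot. The white case is at (253,213), bottle a at (300,226) and bottle b at (163,188). In the side view the blue case is at (311,192) and the white one at (276,169).

```bash
cat > h.py <<'E'
from station import r
import cv2, numpy as np
def plane(cal,px,z):
    K=np.array(cal["mtx"]);D=np.array(cal["D"]);R=cv2.Rodrigues(np.array(cal["rvec"]))[0];t=np.array(cal["tvec"]).ravel()
    u=cv2.undistortPoints(np.float64(px).reshape(-1,1,2),K,D).reshape(-1,2)
    d=np.c_[u,np.ones(len(u))]@R; c=-R.T@t
    return (c+d*((z-c[2])/d[:,2])[:,None])[:,:2]
def blob(m,near,win=60):
    w=np.zeros_like(m); x,y=near; w[max(0,y-win):y+win,max(0,x-win):x+win]=1
    m=(m*w).astype(np.uint8)
    n,l,s,c=cv2.connectedComponentsWithStats(m)
    i=1+np.argmax(s[1:,4]); return l==i
def pts(mask):
    c=max(cv2.findContours(mask.astype(np.uint8),0,1)[0],key=len)
    return c.reshape(-1,2)
def hsv(im): return [x.astype(int) for x in cv2.split(cv2.cvtColor(im,cv2.COLOR_BGR2HSV))]
def rect(cal,mask,z):
    # minAreaRect, centre, sides & long-axis angle (world)
    (c,s,a)=cv2.minAreaRect((plane(cal,pts(mask),z)*1000).astype(np.float32))
    return np.round(c,1),np.round(s,1),round(a,2)
E
python3 - <<'E'
from h import *
near={"scene":[(210,206),(253,213),(230,215)],"side":[(314,190),(276,169),(280,215)]}
for n in near:
    im,d=r.capture(n); cal=r.get_calibration(n); H,S,V=hsv(im)
    b=blob((H>95)&(H<125)&(S>110)&(V>90),near[n][0],35)
    yl=blob((H>18)&(H<34)&(S>120)&(V>120),near[n][0],25)
    w=blob((S<70)&(V>110),near[n][1],22)
    # shelf top by depth: height of each pixel
    K=np.array(cal["mtx"]);R=cv2.Rodrigues(np.array(cal["rvec"]))[0];t=np.array(cal["tvec"]).ravel()
    vv,uu=np.mgrid[:384,:512]; q=cv2.undistortPoints(np.float64(np.stack([uu,vv],-1)).reshape(-1,1,2),K,np.array(cal["D"])).reshape(384,512,2)
    P=(np.dstack([q,np.ones((384,512))])*d[...,None]-t)@R
    sh=(P[...,2]>.08)&(P[...,2]<.105)&(d>0)
    sh=blob(cv2.morphologyEx(sh.astype(np.uint8),cv2.MORPH_OPEN,np.ones((3,3))),near[n][2],110)
    for k,m,z in(("blue",b,.098),("yel",yl,.098),("blue+yel",b|yl,.098),("white",w,.098),("shelf",sh,.09)):
        p=plane(cal,np.argwhere(m)[:,::-1],z)*1000
        print(n,k,m.sum(),rect(cal,cv2.morphologyEx(m.astype(np.uint8),cv2.MORPH_CLOSE,np.ones((3,3))),z),"mean",p.mean(0).round(1))
    o=im.copy(); 
    for m,c in((b,(255,0,255)),(yl,(0,0,255)),(w,(0,255,0)),(sh,(255,255,0))): cv2.drawContours(o,[pts(m).reshape(-1,1,2)],-1,c,1)
    x,y=near[n][2]; cv2.imwrite(f"pics/{n}2.png",cv2.resize(o[y-80:y+80,x-110:x+110],None,fx=3,fy=3))
a=cv2.imread("pics/scene2.png");b=cv2.imread("pics/side2.png")
cv2.imwrite("pics/both2.png",cv2.resize(np.vstack([a,b]),None,fx=.6,fy=.6,interpolation=3))
E
```

```text
scene blue 554 (array([ 602. , -102.9]), array([ 83.4, 113.4]), 5.2) mean [ 602.2 -102.5]
scene yel 208 (array([ 534.7, -111.5]), array([ 34.2, 109.3]), 5.8) mean [ 535.  -111.5]
scene blue+yel 762 (array([ 580.4, -104.9]), array([126.7, 113.5]), 5.55) mean [ 583.8 -105. ]
scene white 690 (array([564.3,  68.2]), array([ 96.2, 115.7]), 22.55) mean [565.1  68.7]
scene shelf 9536 (array([580.9, -21.9]), array([266.6, 641.9]), 9.63) mean [585.6 -10.2]
side blue 494 (array([ 595.7, -107.1]), array([ 81.8, 112.6]), 5.67) mean [ 595.3 -108.7]
side yel 205 (array([ 535.3, -111.2]), array([ 32.8, 110.4]), 5.25) mean [ 535.3 -111.7]
side blue+yel 699 (array([ 578.1, -108.5]), array([118. , 112.3]), 4.64) mean [ 577.7 -109.6]
side white 461 (array([560.5,  64.1]), array([ 89.5, 112.8]), 22.76) mean [560.2  62.8]
side shelf 8178 (array([571.9, -26.5]), array([265.8, 641.1]), 9.69) mean [569.4 -57.8]
```

View pics/both2.png

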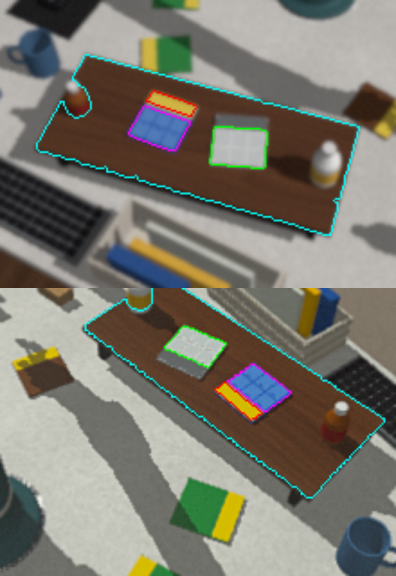

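The masks fit well. Taking the face each camera really sees, the front edge is at s≈434 mm along the shelf's x axis (yaw ≈0.168 rad). The strip line is about 92 mm behind it, and the case is skewed about 4° to the shelf. I'll check clearance behind the case and work out the moves.

```bash
cat >> h.py <<'E'
A=0.168; UX=np.array([np.cos(A),np.sin(A)])
from scipy.spatial.transform import Rotation as Rt
def to(target):
    o=r.get_obs(); q=np.array(o["ee_rot"]); M=Rt.from_quat(q[[1,2,3,0]]).as_matrix(); p=np.array(o["tcp_pos"])*1000
    yaw=np.arctan2(M[1,1],M[0,1]); tw=-((A+np.pi/2-yaw+np.pi/2)%np.pi-np.pi/2)
    print("tcp",p.round(1),"shift",(M.T@(np.array(target)-p)).round(1),"twist",round(tw,3),"s,t",(UX@p[:2]).round(1),(UX[0]*p[1]-UX[1]*p[0]).round(1),"F",np.round(o["force"],2),"open",round(float(o["opening"]),4),"t",round(float(o["clock"]),2))
def cloud(n):
    im,d=r.capture(n); cal=r.get_calibration(n)
    K=np.array(cal["mtx"]);R=cv2.Rodrigues(np.array(cal["rvec"]))[0];t=np.array(cal["tvec"]).ravel()
    vv,uu=np.mgrid[:384,:512]; q=cv2.undistortPoints(np.float64(np.stack([uu,vv],-1)).reshape(-1,1,2),K,np.array(cal["D"])).reshape(384,512,2)
    P=(np.dstack([q,np.ones((384,512))])*d[...,None]-t)@R; P[d<=0]=np.nan
    return im,P*1000
E
python3 - <<'E'
from h import *
to([672.4,-95.8,300])
im,P=cloud("scene"); P=P.reshape(-1,3); P=P[np.isfinite(P[:,2])]
s=P[:,:2]@UX; t=UX[0]*P[:,1]-UX[1]*P[:,0]
c=np.array([672.4,-95.8]); s0=c@UX; t0=UX[0]*c[1]-UX[1]*c[0]; print("goal s,t",s0,t0)
for s1 in range(-150,200,50):
    print(s1,[int(np.nanmax(np.r_[0,P[(s-s0>=s1)&(s-s0<s1+50)&(t-t0>=t1)&(t-t0<t1+40),2]])) for t1 in range(-240,280,40)])
E
```

```text
tcp [230.  607.6 230.7] shift [-662.7 -501.3  -68.7] twist -0.53 s,t 328.4 560.6 F [-0.03  0.53  0.31] open 0.0856 t 0.2
goal s,t 646.9145894175405 -206.8838176337989
-150 [95, 99, 98, 98, 103, 106, 106, 107, 103, 105, 106, 104, 101]
-100 [97, 191, 160, 98, 104, 107, 109, 107, 98, 105, 108, 105, 100]
-50 [98, 165, 145, 97, 105, 105, 105, 105, 96, 105, 104, 103, 97]
0 [97, 98, 99, 100, 99, 98, 98, 99, 96, 98, 96, 97, 100]
50 [83, 91, 97, 91, 95, 92, 99, 95, 94, 90, 93, 90, 91]
100 [33, 30, 31, 30, 29, 5, 105, 106, 104, 103, 107, 104, 103]
150 [34, 35, 32, 34, 31, 106, 103, 158, 167, 164, 164, 166, 163]
```

```bash
python3 -m pendant '[[0.4,0,0,-50,0],[0.4,-40,-30,-70,-0.15],[0.4,-80,-60,-70,-0.3],[0.4,-125,-95,-70,-0.45],[0.4,-170,-130,-70,-0.53],[0.4,-215,-165,-70,-0.53],[0.4,-260,-200,-70,-0.53],[0.4,-305,-235,-70,-0.53]]'
python3 -c "
from h import *
to([672.4,-95.8,250])"
```

```text
clock: 1.25
tcp_pos: [0.4328, 0.2782, 0.3012]
ee_rot: [0.0, -0.084, 0.996, -0.0]
force: [0.5, 1.0, -0.8]
opening: 0.0595
tcp [432.8 278.2 301.2] shift [-173.6 -408.8   51.4] twist 0.0 s,t 473.3 201.9 F [ 0.54  0.99 -0.84] open 0.0595 t 1.25
```

```bash
python3 -m pendant '[[0.4,-24,-57,0,0],[0.4,-48,-114,0,0],[0.4,-72,-170,0,0],[0.4,-96,-226,0,0],[0.4,-120,-282,0,0],[0.4,-144,-338,10,0],[0.4,-168,-394,30,0],[0.4,-174,-409,50,0]]'
python3 - <<'E'
from h import *
to([672.4,-95.8,130])
im,d=r.capture("side"); cv2.imwrite("pics/side3.png",cv2.resize(im[90:290,180:420],None,fx=3,fy=3))
E
```

```text
clock: 2.25
tcp_pos: [0.6735, -0.1009, 0.2504]
ee_rot: [0.0, -0.081, 0.997, -0.001]
force: [0.1, 0.6, -0.5]
opening: 0.0599
tcp [ 673.5 -100.9  250.4] shift [  0.3   5.6 120.4] twist -0.005 s,t 647.2 -212.1 F [ 0.1   0.6  -0.53] open 0.0599 t 2.25
```

View pics/side3.png

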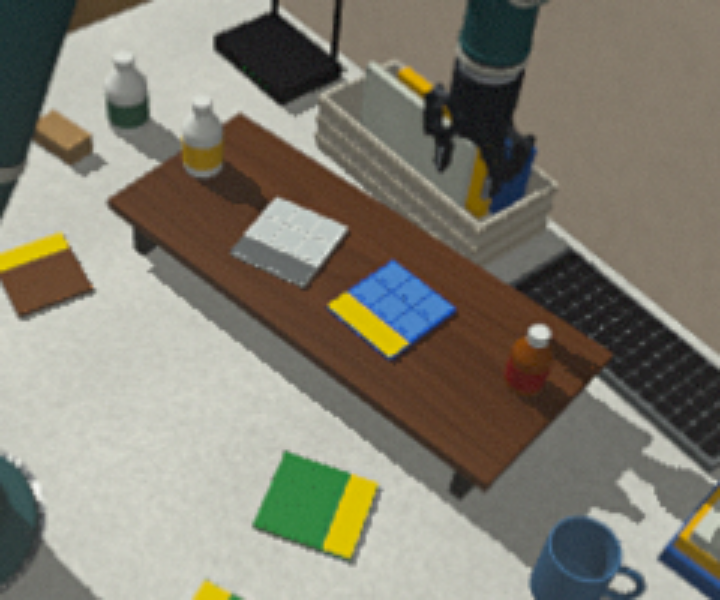

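The side view shows the gripper (~(485,150) in the crop) above the free space behind the blue case. Nothing has moved. Next I descend behind the case, then feel for the shelf top.

```bash
python3 -m pendant '[[0.4,0,5,50,0],[0.4,0,5,95,0],[0.4,0,5,125,0],[0.4,0,5,140,0],[0.4,0,5,148,0],[0.4,0,5,150,0],[0.4,0,5,150,0]]'
python3 -m pendant '[[0.4,0,0,2,0],[0.4,0,0,4,0],[0.4,0,0,4,0]]'
python3 -c "
from h import *
to([672.4,-95.8,90])"
```

```text
clock: 3.18
tcp_pos: [0.6713, -0.0963, 0.0979]
ee_rot: [-0.002, -0.081, 0.997, -0.001]
force: [-0.5, -0.1, 0.3]
opening: 0.0598
clock: 3.55
tcp_pos: [0.6712, -0.0963, 0.0939]
ee_rot: [-0.002, -0.081, 0.997, -0.001]
force: [0.6, 0.0, -0.3]
opening: 0.0595
tcp [671.2 -96.3  93.9] shift [-1.2  0.3  3.8] twist -0.005 s,t 645.7 -207.2 F [ 0.62  0.01 -0.32] open 0.0595 t 3.55
```

```bash
python3 -m pendant '[[0.4,0,0,2,0],[0.4,0,0,2,0]]' | egrep 'tcp|force'
python3 -m pendant '[[0.4,0,0,2,0],[0.4,0,0,2,0]]'| egrep 'tcp|force'
python3 -m pendant '[[0.4,0,0,1.5,0],[0.4,0,0,1.5,0]]'| egrep 'tcp|force'
```

```text
tcp_pos: [0.6711, -0.0963, 0.0916]
force: [-0.8, -0.2, -0.2]
tcp_pos: [0.6709, -0.0963, 0.0893]
force: [-1.3, -0.4, 0.3]
tcp_pos: [0.6707, -0.0962, 0.0876]
force: [-0.4, -0.3, 0.2]
```

```bash
python3 -m pendant '[[0.4,0,0,1.5,0],[0.4,0,0,1.5,0]]' | egrep 'tcp|force'
python3 -m pendant '[[0.4,0,0,1,0],[0.4,0,0,1,0]]'| egrep 'tcp|force'
python3 - <<'E'
from h import *
to([672.4,-95.8,90])
im,d=r.capture("side"); cv2.imwrite("pics/side4.png",cv2.resize(im[130:230,260:400],None,fx=5,fy=5,interpolation=cv2.INTER_CUBIC))
E
```

```text
tcp_pos: [0.6706, -0.0962, 0.0859]
force: [0.4, -0.5, -0.1]
tcp_pos: [0.6708, -0.0962, 0.0852]
force: [0.3, -0.6, 1.9]
tcp [670.8 -96.2  85.2] shift [-1.7  0.2 -4.8] twist -0.005 s,t 645.2 -207.0 F [ 0.28 -0.61  1.9 ] open 0.0597 t 4.8
```

View pics/side4.png

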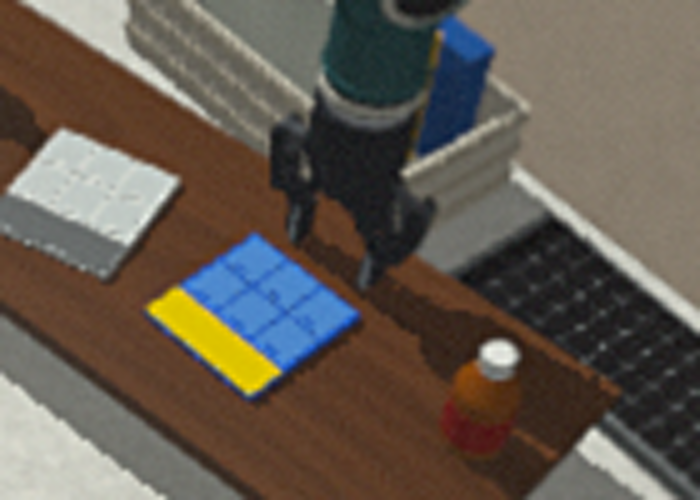

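The fingertips (crop ~(298,235) and (370,283)) stand behind the case's back edge, and a 1.9 N reading marks the shelf top at TCP z ≈ 85.3. I'll raise 3 mm and push in slow steps.

```bash
python3 -m pendant '[[0.4,0,0,-3,0],[0.4,4,0,-3,0],[0.4,9,0,-3,0],[0.4,14,0,-3,0],[0.4,19,0,-3,0],[0.4,24,0,-3,0],[0.4,29,0,-3,0],[0.4,34,0,-3,0]]'
python3 -c "
from h import *
to([672.4,-95.8,88.3])"
```

```text
clock: 5.85
tcp_pos: [0.6369, -0.1018, 0.0884]
ee_rot: [-0.002, -0.081, 0.997, -0.001]
force: [0.4, -0.2, 0.4]
opening: 0.0597
tcp [ 636.9 -101.8   88.4] shift [-36.    0.2  -0.1] twist -0.005 s,t 610.9 -206.9 F [ 0.37 -0.24  0.43] open 0.0597 t 5.85
```

```bash
python3 -m pendant '[[0.4,5,0,0,0],[0.4,10,0,0,0],[0.4,15,0,0,0],[0.4,20,0,0,0],[0.4,25,0,0,0],[0.4,30,0,0,0],[0.4,35,0,0,0],[0.4,35,0,0,0]]'
cat > m.py <<'E'
from h import *
import sys
to([672.4,-95.8,88.3])
for n,g in(("scene",(216,196)),("side",(300,200))):
    im,d=r.capture(n); cal=r.get_calibration(n); H,S,V=hsv(im)
    yl=blob((H>18)&(H<34)&(S>120)&(V>110),g,25)
    (c,s,a)=cv2.minAreaRect((plane(cal,pts(yl),.098)*1000).astype(np.float32)); a=a if s[0]<s[1] else a-90
    m=plane(cal,np.argwhere(yl)[:,::-1],.098).mean(0)*1000
    b=blob((H>95)&(H<125)&(S>110)&(V>70),g,40)
    pb=plane(cal,np.argwhere(b)[:,::-1],.098).mean(0)*1000
    print(n,yl.sum(),np.round(s,1),"yaw rel shelf(deg)",round(a-np.degrees(A),2),"strip line x by yellow",round(m@UX+17.5-434,1),"by blue mean",round(pb@UX-42.5-434,1),b.sum())
    x,y=g; cv2.imwrite(f"pics/{sys.argv[1]}_{n}.png",cv2.resize(im[y-50:y+50,x-60:x+60],None,fx=4,fy=4,interpolation=2))
cv2.imwrite(f"pics/{sys.argv[1]}.png",np.hstack([cv2.imread(f"pics/{sys.argv[1]}_{n}.png")[:,40:440] for n in("scene","side")]))
E
python3 m.py p5
```

```text
clock: 6.85
tcp_pos: [0.602, -0.1076, 0.0886]
ee_rot: [-0.002, -0.081, 0.997, -0.001]
force: [-0.2, -0.4, 0.0]
opening: 0.0599
tcp [ 602.  -107.6   88.6] shift [-71.4   0.2  -0.1] twist -0.005 s,t 575.5 -206.7 F [-0.22 -0.4   0.01] open 0.0599 t 6.85
scene 122 [30.9 79.4] yaw rel shelf(deg) 1.04 strip line x by yellow 43.1 by blue mean 34.2 144
side 222 [ 33.1 110.2] yaw rel shelf(deg) -0.91 strip line x by yellow 41.6 by blue mean 42.1 533
```

View pics/p5.png

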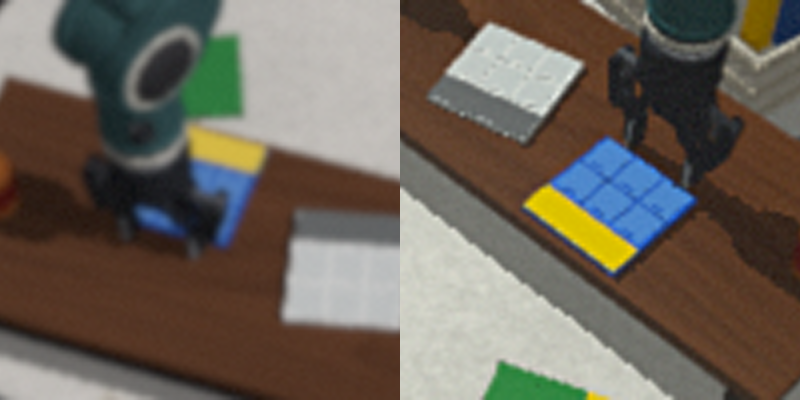

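The case has slid about 50 mm and is now square within about 1°. In the side view both fingers are on its back edge, the strip is at crop (580,232), and roughly 42 mm remain. I'll push 30 mm more.

```bash
python3 -m pendant '[[0.4,5,0,0,0],[0.4,10,0,0,0],[0.4,15,0,0,0],[0.4,20,0,0,0],[0.4,25,0,0,0],[0.4,29,0,0,0],[0.4,30,0,0,0],[0.4,30,0,0,0]]'
python3 m.py p6
python3 - <<'E'
from h import *
# front edge seen in side view: shelf brown vs not, on lines beside the case, z=.09
im,d=r.capture("side"); cal=r.get_calibration("side")
from h import cloud
for n in("side","scene"):
    im,P=cloud(n); cal=r.get_calibration(n); g=cv2.cvtColor(im,cv2.COLOR_BGR2GRAY).astype(float)
    K=np.array(cal["mtx"])
    out=[]
    for t in list(range(-360,-290,10))+list(range(-120,-60,10)):
        s=np.arange(400,470,.5); xy=s[:,None]*UX+t*np.array([-UX[1],UX[0]])
        px=cv2.projectPoints(np.c_[xy,np.full(len(s),90.)]/1000,np.array(cal["rvec"]),np.array(cal["tvec"]),K,np.array(cal["D"]))[0].reshape(-1,2).astype(np.float32)
        H,S,V=cv2.split(cv2.cvtColor(cv2.GaussianBlur(im,(3,3),0),cv2.COLOR_BGR2HSV))
        sat=cv2.remap(S,px[:,0].copy(),px[:,1].copy(),1).astype(float)[:,0]
        out.append((t,s[np.argmax(sat>100)], s[np.argmax(np.diff(cv2.GaussianBlur(sat.reshape(-1,1),(1,9),0)[:,0]))]))
    print(n,out)
E
```

```text
clock: 7.95
tcp_pos: [0.5728, -0.1123, 0.0888]
ee_rot: [-0.002, -0.081, 0.997, -0.001]
force: [-0.4, 0.2, -0.1]
opening: 0.0604
tcp [ 572.8 -112.3   88.8] shift [-1.009e+02  2.000e-01  1.000e-01] twist -0.005 s,t 546.0 -206.5 F [-0.41  0.21 -0.09] open 0.0604 t 7.95
scene 111 [30.  73.9] yaw rel shelf(deg) -4.19 strip line x by yellow 13.6 by blue mean 5.8 133
side 226 [ 32.8 109.6] yaw rel shelf(deg) -0.36 strip line x by yellow 12.8 by blue mean 12.9 543
side [(-360, np.float64(428.5), np.float64(425.0)), (-350, np.float64(427.5), np.float64(423.5)), (-340, np.float64(428.0), np.float64(423.0)), (-330, np.float64(429.0), np.float64(424.0)), (-320, np.float64(428.5), np.float64(423.0)), (-310, np.float64(428.5), np.float64(424.0)), (-300, np.float64(428.5), np.float64(423.5)), (-120, np.float64(431.0), np.float64(426.0)), (-110, np.float64(431.0), np.float64(425.0)), (-100, np.float64(430.5), np.float64(426.0)), (-90, np.float64(431.5), np.float64(427.0)), (-80, np.float64(430.0), np.float64(424.5)), (-70, np.float64(430.5), np.float64(425.0))]
scene [(-360, np.float64(443.5), np.float64(441.5)), (-350, np.float64(443.5), np.float64(441.0)), (-340, np.float64(443.5), np.float64(441.5)), (-330, np.float64(443.0), np.float64(440.5)), (-320, np.float64(444.0), np.float64(442.0)), (-310, np.float64(409.5), np.float64(448.0)), (-300, np.float64(400.0), np.float64(402.0)), (-120, np.float64(443.5), np.float64(439.5)), (-110, np.float64(443.5), np.float64(442.0)), (-100, np.float64(444.0), np.float64(441.5)), (-90, np.float64(443.5), np.float64(441.0)), (-80, np.float64(443.5), np.float64(442.5)), (-70, np.float64(444.0), np.float64(441.5))]
```

View pics/p6.png

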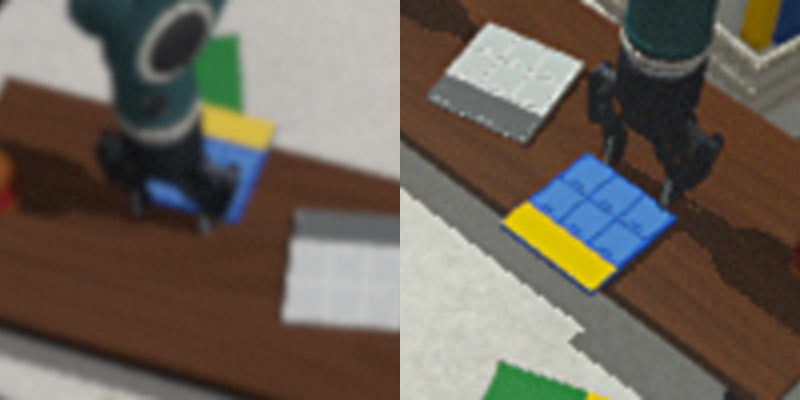

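The case is about 13 mm short by the 434 mm edge estimate, but the scene view's colour edge says 441. I'll back off and use the wrist camera for a direct, differential measurement.

```bash
python3 -m pendant '[[0.4,-6,0,0,0],[0.4,-12,0,0,0],[0.4,-12,0,-50,0],[0.4,-12,0,-110,0],[0.4,-12,0,-170,0],[0.4,0,0,-200,0],[0.4,0,0,-200,0]]'
python3 - <<'E'
from h import *
to([672.4,-95.8,88.3])
cal=r.get_calibration("wrist"); R=cv2.Rodrigues(np.array(cal["rvec"]))[0]; print(-R.T@np.array(cal["tvec"]).ravel(),R[2],cal["mtx"])
im,d=r.capture("wrist"); cv2.imwrite("pics/w7.png",im)
E
python3 m.py p7
```

```text
clock: 9.07
tcp_pos: [0.575, -0.1123, 0.2918]
ee_rot: [0.001, -0.081, 0.997, -0.002]
force: [-0.8, 0.8, -0.4]
opening: 0.0592
tcp [ 575.  -112.3  291.8] shift [-98.5   1.1 203.7] twist -0.006 s,t 548.1 -206.8 F [-0.82  0.75 -0.38] open 0.0592 t 9.07
[ 0.50563812 -0.12326925  0.43377805] [ 0.27634589  0.0413541  -0.9601681 ] [[320.75879933   0.         255.98535518]
 [  0.         320.75879933 196.47443108]
 [  0.           0.           1.        ]]
tcp [ 574.2 -111.7  289.7] shift [-9.990e+01  2.000e-01  2.011e+02] twist -0.005 s,t 547.5 -206.2 F [1.2  0.09 0.31] open 0.0602 t 9.12
scene 197 [ 32.1 144. ] yaw rel shelf(deg) 0.04 strip line x by yellow 15.0 by blue mean 20.3 509
side 224 [ 32.8 109.6] yaw rel shelf(deg) -0.36 strip line x by yellow 12.8 by blue mean 12.6 539
```

View pics/w7.png

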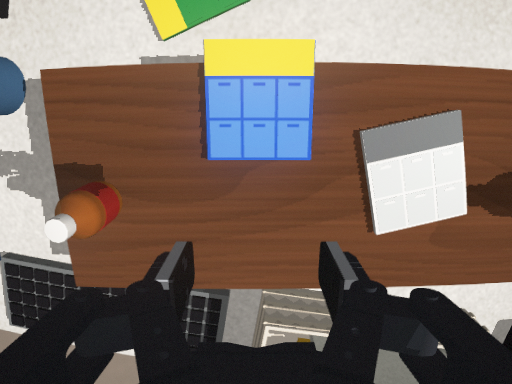

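The wrist view is clear. The yellow/blue line is at row ~76, the shelf's front edge beside the case at row ~65, and the case is square to it. Now to quantify this.

```bash
cat > w.py <<'E'
from h import *
im,d=r.capture("wrist"); cal=r.get_calibration("wrist"); H,S,V=hsv(cv2.GaussianBlur(im,(3,3),0))
yl=(H>18)&(H<34)&(S>120)&(V>150); bl=(H>95)&(H<125)&(S>100)&(V>60)
yc=blob(yl,tuple(int(v) for v in np.argwhere(bl)[:, ::-1].mean(0)),90) if 0 else None
n,l,s,c=cv2.connectedComponentsWithStats(bl.astype(np.uint8)); i=max((k for k in range(1,n)),key=lambda k:s[k,4]); x0,y0,w,h,_=s[i]
g=lambda t:t[:2]@UX
def fit(p):
    v=cv2.fitLine(p.astype(np.float32),cv2.DIST_HUBER,0,.01,.01).ravel(); dd=v[:2]*np.sign(v[1]); return v[2:],np.arctan2(-dd[0],dd[1])
sl=[];fe=[]
for u in range(x0+8,x0+w-8,2):
    col=np.where(yl[:,u]&(np.arange(384)<y0+25)&(np.arange(384)>y0-60))[0]
    if len(col): sl.append((u,col.max()+.5)); fe.append((u,col.min()-.5))
sh=(S>90)&(V<130)&((H<15)|(H>170))
ed=[]
for u in list(range(max(0,x0-85),x0-12,2))+list(range(x0+w+12,min(512,x0+w+130),2)):
    run=sh[:,u].astype(int); k=np.where(np.convolve(run,np.ones(12),'valid')==12)[0]
    if len(k): ed.append((u,k[0]-.5))
E=plane(cal,ed,.09)*1000; (e,ae)=fit(E); (q,aq)=fit(plane(cal,sl,.098)*1000); (f,af)=fit(plane(cal,fe,.098)*1000)
n=np.array([np.cos(ae),np.sin(ae)])
print("blue box px",x0,y0,w,h,"edge rows",ed[0],ed[-1],"edge yaw",round(ae,4),"strip yaw rel",round(aq-ae,4),"strip x mm",round((q-e)@n,2),"front end x (want -35)",round((f-e)@n,2),"strip y",round(q@np.array([-n[1],n[0]]),1),"edge s",round(e@UX,1))
E
python3 w.py
```

```text
blue box px 203 79 110 84 edge rows (118, np.float64(68.5)) (441, np.float64(69.5)) edge yaw 0.1659 strip yaw rel -0.0024 strip x mm 12.42 front end x (want -35) -21.17 strip y -205.3 edge s 437.0
```

Run:
```python
from h import *
im,d=r.capture("wrist"); H,S,V=hsv(im)
for u in(190,330): print(u,[(v,H[v,u],S[v,u],V[v,u]) for v in range(58,74)])
print([(v,H[v,260],S[v,260],V[v,260]) for v in list(range(36,46))+list(range(74,84))])
```

```text
190 [(58, np.int64(18), np.int64(11), np.int64(232)), (59, np.int64(18), np.int64(23), np.int64(147)), (60, np.int64(18), np.int64(21), np.int64(149)), (61, np.int64(16), np.int64(22), np.int64(151)), (62, np.int64(16), np.int64(22), np.int64(151)), (63, np.int64(17), np.int64(24), np.int64(148)), (64, np.int64(15), np.int64(21), np.int64(147)), (65, np.int64(10), np.int64(47), np.int64(140)), (66, np.int64(11), np.int64(129), np.int64(128)), (67, np.int64(11), np.int64(127), np.int64(129)), (68, np.int64(11), np.int64(131), np.int64(127)), (69, np.int64(11), np.int64(124), np.int64(125)), (70, np.int64(11), np.int64(127), np.int64(124)), (71, np.int64(11), np.int64(127), np.int64(122)), (72, np.int64(11), np.int64(130), np.int64(124)), (73, np.int64(11), np.int64(128), np.int64(126))]
330 [(58, np.int64(18), np.int64(11), np.int64(237)), (59, np.int64(19), np.int64(12), np.int64(236)), (60, np.int64(19), np.int64(12), np.int64(236)), (61, np.int64(18), np.int64(11), np.int64(237)), (62, np.int64(20), np.int64(10), np.int64(236)), (63, np.int64(17), np.int64(10), np.int64(236)), (64,
[... 792 characters left out ...]
, np.int64(27), np.int64(150), np.int64(248)), (43, np.int64(27), np.int64(162), np.int64(249)), (44, np.int64(27), np.int64(164), np.int64(249)), (45, np.int64(27), np.int64(162), np.int64(249)), (74, np.int64(27), np.int64(160), np.int64(249)), (75, np.int64(27), np.int64(161), np.int64(249)), (76, np.int64(27), np.int64(162), np.int64(249)), (77, np.int64(27), np.int64(163), np.int64(249)), (78, np.int64(21), np.int64(84), np.int64(212)), (79, np.int64(112), np.int64(144), np.int64(203)), (80, np.int64(112), np.int64(156), np.int64(222)), (81, np.int64(111), np.int64(151), np.int64(224)), (82, np.int64(108), np.int64(128), np.int64(234)), (83, np.int64(107), np.int64(118), np.int64(237))]
```

```bash
sed -i 's/sh=(S>90)&(V<130)/sh=(S>60)\&(V<180)/; s/(S>120)&(V>150); bl/(S>60)\&(V>150); bl/' w.py; python3 w.py; python3 -c "
from h import *
to([574,-112,88.5])"
```

```text
blue box px 203 80 110 84 edge rows (118, np.float64(67.5)) (441, np.float64(68.5)) edge yaw 0.1667 strip yaw rel -0.0028 strip x mm 14.13 front end x (want -35) -21.33 strip y -196.2 edge s 436.3
tcp [ 573.3 -111.5  287.1] shift [ -2.   -0.3 198.6] twist -0.005 s,t 546.6 -205.8 F [-0.76 -0.39  0.24] open 0.0598 t 9.38
```

The strip line is 13.8 mm behind the edge (14.1 from the line, 13.7 from the case's front end), and the case is square. The earlier push ended at TCP s=546.0, so the final TCP s should be 532.2. I'll go down 12 mm behind the case and push again.

```bash
python3 -m pendant '[[0.4,-14,0,40,0],[0.4,-14,0,95,0],[0.4,-14,0,150,0],[0.4,-14,0,180,0],[0.4,-14,0,192,0],[0.4,-14,0,197,0],[0.4,-14,0,198,0],[0.4,-14,0,198,0]]' | egrep 'tcp|force'
python3 -c "
from h import *
p=532.2*UX-206*np.array([-UX[1],UX[0]])
to([p[0],p[1],88.5])"
```

```text
tcp_pos: [0.5866, -0.1098, 0.0902]
force: [0.6, -0.0, -0.2]
tcp [ 586.6 -109.8   90.2] shift [27.8  0.2  1.8] twist -0.005 s,t 560.0 -206.3 F [ 0.56 -0.03 -0.2 ] open 0.06 t 10.38
```

```bash
python3 -m pendant '[[0.4,4,0,1.8,0],[0.4,9,0,1.8,0],[0.4,14,0,1.8,0],[0.4,18,0,1.8,0],[0.4,22,0,1.8,0],[0.4,25,0,1.8,0],[0.4,27,0,1.8,0],[0.4,27,0,1.8,0]]' | egrep 'tcp|force'
python3 -c "
from h import *
to([0,0,88.5])"
python3 -m pendant '[[0.4,-6,0,0,0],[0.4,-12,0,0,0],[0.4,-12,0,-50,0],[0.4,-12,0,-110,0],[0.4,-12,0,-170,0],[0.4,0,0,-200,0],[0.4,0,0,-200,0],[0.4,0,0,-200,0]]' | egrep 'tcp|force'
python3 w.py; python3 w.py
python3 - <<'E'
from h import *
im,d=r.capture("wrist"); cv2.imwrite("pics/w8.png",im)
E
```

```text
tcp_pos: [0.5597, -0.1143, 0.0885]
force: [-0.4, -0.3, 1.2]
tcp [ 559.7 -114.3   88.5] shift [533.8 203.6   2.5] twist -0.005 s,t 532.7 -206.2 F [-0.41 -0.34  1.2 ] open 0.0596 t 11.38
tcp_pos: [0.5605, -0.1133, 0.2875]
force: [-0.7, -0.4, 0.1]
blue box px 202 79 111 85 edge rows (117, np.float64(80.5)) (441, np.float64(81.5)) edge yaw 0.1666 strip yaw rel -0.0029 strip x mm 0.37 front end x (want -35) -34.13 strip y -204.0 edge s 435.9
blue box px 202 80 111 84 edge rows (117, np.float64(81.5)) (441, np.float64(81.5)) edge yaw 0.1665 strip yaw rel -0.0026 strip x mm 1.01 front end x (want -35) -34.24 strip y -201.4 edge s 436.0
```

View pics/w8.png

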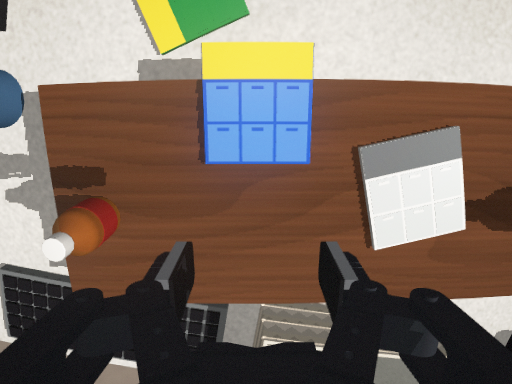

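The strip line now coincides with the front edge (row ~79), the case is square to it, and the gripper is clear 0.2 m up. The white case and bottle b have not visibly moved. Handing in.

Run:
```python
from h import *
near={"side":(276,169)}
im,d=r.capture("side"); cal=r.get_calibration("side"); H,S,V=hsv(im)
w=blob((S<70)&(V>110),(276,169),22); print("white (start 560.2,62.8)",plane(cal,np.argwhere(w)[:,::-1],.098).mean(0)*1000)
o=r.get_obs(); print(o["clock"],np.abs(o["joint_vel"]).max(),o["tcp_pos"])
print(r.sign_off())
```

```text
white (start 560.2,62.8) [556.24178481  59.44383241]
12.575 0.004825402700767157 [ 0.56036528 -0.11348575  0.28696669]
the job is handed in; nothing more can be done
None
```

I pushed the blue case towards the robot with two fingertips on its back edge, raising the gripper once partway to measure, and handed the job in at 12.6 s with the gripper clear about 0.2 m above the shelf. No verdict was given.

**Final position:** the last wrist-camera checks put the strip line 0.4 to 1.0 mm behind the front edge. The overhang came out at about 34 mm, against 35 mm wanted. The case is square to the edge within 0.003 rad and looked flat.

**Readings that disagreed:**
- **Front edge:** the estimates ran from 434 mm (scene and side depth) to about 441 mm (scene colours). I used the wrist camera's own measurement, about 436 mm, because it shows the strip and the edge in one picture.
- **White case:** my last side-view check put it about 5 mm from its starting reading. The fingers never went near it and it looked unmoved in the wrist pictures, so I think the gripper or its shadow affected that reading. Even if real, it is inside the 15 mm limit.
- **Other objects:** I checked the bottles, mug and carton only by eye, in the few pictures where they showed. Bottle b looked unmoved in the last wrist view; bottles a and c and the carton were out of that view. I measured none of them at the end.

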